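# Jam the wedge under the crossbar of the board press

## Task

Lock the maple board in the low wedge press: slide the thin end of the red-ended wooden wedge in under the front edge of the crossbar, on top of the board, and push it in straight until it jams tight by itself. Make it firm but do not force it hard enough to strain the bar, and leave it there; do not disturb the other things on the bench.

Things in the scene. Friction and masses are not known exactly. Their poses are not given: they have to be found in the camera images.
- press: Low wooden wedge press, fixed: plywood base 260x216x12 mm, two cheeks 148 mm apart, on them a dark crossbar along y, 32 (x) by 206 (y) by 24 mm, from 59 to 83 mm above the worktop; bolt ends above the cheeks reach 99 mm. Origin: on the worktop below the crossbar's middle. +x is the way the wedge goes in, away from the robot; z up. A pale maple board lies in it along x, below the bar.
- bar_edge (a point): Middle of the crossbar's front lower edge, under which the wedge goes: 16 mm before the press's origin, 59 mm above the worktop; axes as the press. The clear gap from here down to the board differs each time, 11 to 15 mm, and is not reported: feel or see it. More than 35 N of load strains the bar.
- board_front (a point): Middle of the board's front end, 160 mm before the press's origin, at a fixed 44 mm above the worktop. The board (137 mm wide in y, centred, 290 mm long) cannot slide; its flat top is 44 to 48 mm above the worktop, as thick as the cork pad below happens to be. The pad yields 1 mm per 8 N, at most 5 mm.
- wedge: Loose brown waxed wooden wedge, 160 mm long (x), 34 wide (y), about 100 g; flat underside, straight sloping top: 27 mm thick at the red-painted end (-x), 5 mm at the thin end (+x), 1 mm per 7.3 mm of length. Origin: centre of the underside, z up. It begins flat on the worktop, left or right of the press, thin end pointing roughly away from the robot.
- wedge_tip (a point): Middle of the lower edge of the wedge's thin end, 80 mm before (+x) its origin; axes as the wedge. The wedge first touches the bar with this point 44 to 73 mm past bar_edge; from there the push needed rises about 1 N per mm, and the bar bears 1.0 to 1.5 times the push.
- wedge_butt (a point): Middle of the lower edge of the wedge's thick red end face, 80 mm behind (-x) its origin; axes as the wedge. Pushing here with about 15 N along the press's x, the wedge lying free on the board, jams it well; friction then keeps it. Pushed in while held even 1 mm above the board, it loses grip or goes loose when released.
- sanding_block: Loose brown cork sanding block, 62x107x29 mm, a bystander on the other side of the press from the wedge. Origin: centre of the underside.
- mug: Loose white mug with dark dots, 82x114x91 mm, a bystander behind on the left. Origin: centre of the underside.
- glue_bottle: Loose tall cream glue bottle, 60x76x234 mm, a bystander behind on the right. Origin: centre of the underside.

How it is judged:
By the outcome, as a careful person would: the job done as asked, in the order asked, and still so for the second after the job is handed in, with the robot touching nothing.
It also fails if it takes over 51 s, if anything falls off the work surface, if the arm or the gripper's body presses on something with over 40 N, if the wrist force passes 120 N, or if a joint passes its speed limit or range.

## Robot

A 7-joint arm with a two-finger parallel gripper is mounted at the origin on a cart in front of the work surface, level with it; the furniture and walls round the work are solid. World frame = base frame: x ahead of the robot, y to its left, z up, the work surface at z = 0. Lengths are in mm, angles in rad, forces in N, time in s.
With the tool pointing down it reaches from about 425 to 1025 mm from the base axis. Payload 3.6 kg.
Tool frame: the origin (TCP) lies between the finger pads; the fingertips stand 17 mm ahead of it and the grasp point (between the pads) lies 2 mm behind it; z points along the fingers, y is the line along which they close (so a half turn about z gives the same grasp; the last joint's range is limited). The gripper opens to 85 mm and grips with 20 to 120 N. Pads are 22 mm wide; open, the fingers measure 114 mm over their backs; the gripper's body (76 mm by 85 mm) begins 54 mm behind the grasp point. The pads swing forward as they close: fully open they stand 13 mm farther back than shut.
Start: joints at [1.153, 0.591, 0.048, 1.609, -0.033, 0.943, -0.034], TCP at [230.676, -687.327, 248.302] pointing down, gripper open.
Joint ranges: [-2.69, 2.69], [-0.47, 2.24], [-1.27, 1.36], [0.19, 2.51], [-1.53, 4.68], [0.08, 2.07], [-3.09, 3.09]. Speed limits (rad/s): [2.57, 2.57, 3.14, 3.14, 3.14, 3.14, 3.14].

## Interface

Orientations are given as a unit quaternion [x, y, z, w].
In Python, from rig import bot, command_gripper, solver, read_camera, boxes_of, tip_of gives the robot as it stands. Calls block until the motion is done:
- bot.move_to(position, orientation): joint-space move of the TCP to a pose.
- bot.move_linear(position, vel=150, rot=None): straight line of the TCP; rot=None keeps the orientation; vel is the mean speed in mm/s.
- bot.move_joints(angles): joint-space move.
- command_gripper(opening, force=None): finger opening in mm; force is the grip in N (None keeps the last); returns when the fingers have stopped.
- bot.pause(seconds).
- solver.inverse_kinematics(position, orientation): joint angles nearest the present ones, or None.
- bot.get_state(): the state.
- read_camera(name): name is "side" or "top" or "wrist"; returns a dict with "img" (384x512x3 uint8, red, green, blue), "fovy" (degrees; the focal length in pixels is half the picture's height over the tangent of half this angle, whatever the lens; pixels are square), "cx", "cy" (the principal point, pixels), "k1" (the pictures are not rectified: a ray, as slopes to the right and down, at radius r is drawn at 1 + k1 r^2 times it, then the intrinsics apply), "R" (3x3) and "t" (3): a world point X has camera coordinates R X + t. Camera axes: x right, y down, z forward; pixel columns grow to the right and rows downward; lengths in mm; the calibration is good to about 2 mm. A picture is of the moment at which its call begins. There is no depth.
A pose or a line that the arm cannot do raises bot.MotionError and nothing moves.
- bot.finish_job(): hands the job in; it is judged then, once.
Trained networks look in a picture, given as the dict that the camera call returned (one of the last four; its "shot" number tells which), for a name from the list of things; names that differ only in an ending like _2 or _b are one class to them, and where a whole thing is asked for, a point or a joint stands for the part that bears it (a point fixed in the world has none). Each returns a list of dicts, best first, with "p" (0 to 1); they miss things now and then, are a little off and sometimes report something else, mostly with a low value. They report only what shows in the picture. A call takes as long as a camera call.
- boxes_of(picture, label): "box" ([left, top, right, bottom] in pixels, round what is visible of it).
- tip_of(picture, label): "position" ([column, row] in pixels: a listed point, or the origin of a listed thing).
The state is a dict: "time_s": time; "joint_positions": joint angles; "qd": joint speeds; "joint_torque": joint torques, N m; "tool_pos": TCP position; "tool_rot": TCP orientation; "wrist_force": force on the tool from outside, world axes, zero at the start; "wrist_torque": the same for the moment, N m; "opening": finger opening in mm; "grip_force": force on a finger pad.
Only numpy, scipy, OpenCV 4.12 (cv2) and the standard library are available. Lean on these libraries where they do the work, as an engineer would, in place of code of your own. Each camera call takes 0.05 s, during which the arm holds its last target. There are 200 camera calls.

## Working session

There is one attempt and no reset: what is moved stays moved. The work goes in short steps, each a Python script; the robot and the scene stay as the last script left them, time stands still between calls to the robot, and variables do not carry over. Pictures are saved under pics/ and viewed, at most 10 in all, crops included, and the job is handed in when it is done.

```bash
ls; mkdir -p pics; cat > h.py <<'E'
import numpy as np, cv2
from rig import bot, command_gripper, solver, read_camera, boxes_of, tip_of
from scipy.spatial.transform import Rotation as Rn
def ray(c,px):
    f=c["img"].shape[0]/2/np.tan(np.radians(c["fovy"])/2)
    d=np.array([(px[0]-c["cx"])/f,(px[1]-c["cy"])/f]); u=d.copy()
    for _ in range(30): u=d/(1+c["k1"]*(u@u))
    R=np.array(c["R"]);t=np.array(c["t"])
    return -R.T@t, R.T@np.array([u[0],u[1],1])
def onz(c,px,z):
    o,d=ray(c,px); return o+d*(z-o[2])/d[2]
def proj(c,X):
    f=c["img"].shape[0]/2/np.tan(np.radians(c["fovy"])/2)
    p=np.array(c["R"])@np.array(X)+np.array(c["t"]); u=p[:2]/p[2]
    u=u*(1+c["k1"]*(u@u)); return u*f+[c["cx"],c["cy"]]
def save(c,n,crop=None,s=1):
    im=c["img"][:,:,::-1]
    if crop: im=im[crop[1]:crop[3],crop[0]:crop[2]]
    if s!=1: im=cv2.resize(im,None,fx=s,fy=s,interpolation=cv2.INTER_CUBIC)
    cv2.imwrite("pics/"+n+".png",im)
def down(yaw): # tool y axis closes along world direction yaw+90
    return (Rn.from_euler('z',yaw)*Rn.from_euler('x',np.pi)).as_quat()
E
python3 - <<'E'
from h import *
s=bot.get_state(); print(s["time_s"],s["tool_pos"],s["tool_rot"])
H={"bar_edge":59,"board_front":44,"press":0,"wedge":0,"wedge_tip":0,"wedge_butt":0,"sanding_block":0,"mug":0,"glue_bottle":0}
for n in("top","side"):
    c=read_camera(n); save(c,n+"0",s=1.5)
    print(n,"cam",np.round(-np.array(c["R"]).T@c["t"]))
    for k,z in H.items():
        for r in tip_of(c,k)[:1]: print(k,round(r["p"],2),np.round(r["position"],1),np.round(onz(c,r["position"],z),1))
E
```

```text
pics
0.0 [ 230.40955247 -686.57606986  247.14310364] [ 9.86920729e-01  1.61202470e-01 -2.35999567e-04 -1.08783645e-03]
top cam [ 441.  -23. 1210.]
bar_edge 0.97 [257.9 169.9] [584.1 -29.2  59. ]
press 0.66 [255.9 169.4] [593.2 -22.6   0. ]
wedge 0.67 [331.3 217.3] [ 422.9 -281.9    0. ]
wedge_tip 0.86 [320.6 194. ] [ 504.3 -246.6    0. ]
wedge_butt 0.72 [347.7 236. ] [ 357.5 -337.3    0. ]
sanding_block 0.95 [168.8 203.8] [477.1 281.4   0. ]
mug 0.61 [175.2 141.9] [694.2 259.7   0. ]
glue_bottle 0.59 [333.3 139.8] [ 694.7 -296.3    0. ]
side cam [ 167. 1122.  904.]
bar_edge 0.87 [226.1 191.6] [585.6 -42.8  59. ]
board_front 0.59 [223.8 164.5] [ 656.3 -229.7   44. ]
press 0.71 [221.2 211.7] [593.9  -7.5   0. ]
wedge 0.77 [279.7 170. ] [ 462.9 -312.9    0. ]
wedge_tip 0.78 [268.2 181.4] [ 486.3 -225.3    0. ]
wedge_butt 0.74 [305.2 169.8] [ 369.7 -338.4    0. ]
sanding_block 0.61 [230.  272.4] [479.4 255.7   0. ]
mug 0.63 [160.8 259.6] [690.8 258.3   0. ]
glue_bottle 0.63 [224.3 163.7] [ 681.4 -305.1    0. ]
```

View pics/top0.png

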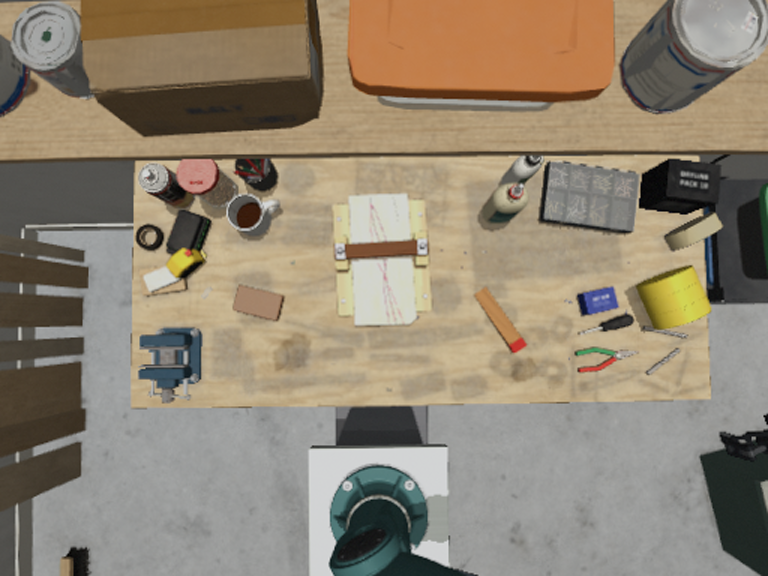

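View pics/side0.png

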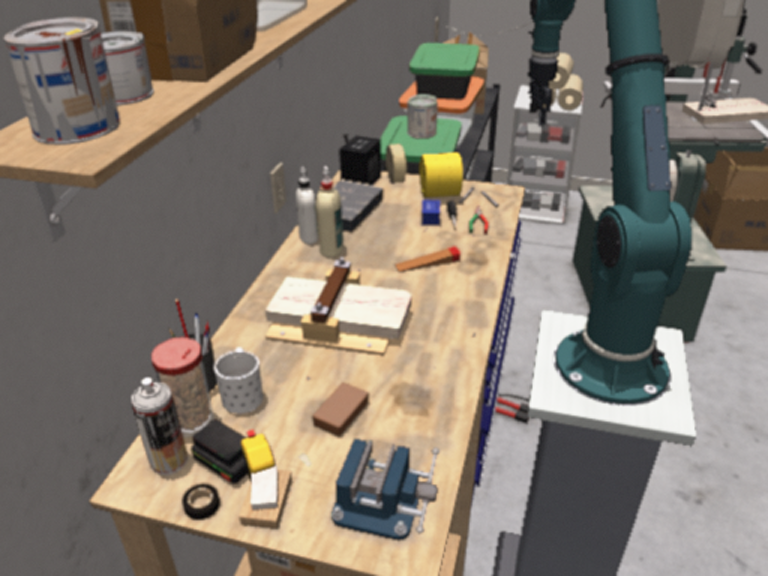

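The top view shows the wedge at about (500,320) in the 1.5x picture, with its red end toward the robot. The press sits at (382,250) with a few degrees of yaw. The side view agrees. Next I'll take closer wrist views.

```bash
python3 - <<'E'
from h import *
import time
bot.move_to([400,-250,300],down(0.3)); 
for n,c in(("wrist",read_camera("wrist")),("top",read_camera("top"))):
    if n=="wrist": save(c,"w1")
    print(n,"cam",np.round(-np.array(c["R"]).T@c["t"]))
    for k,z in {"bar_edge":59,"board_front":44,"wedge":0,"wedge_tip":0,"wedge_butt":0}.items():
        for r in tip_of(c,k)[:1]: print(k,round(r["p"],2),np.round(r["position"],1),np.round(onz(c,r["position"],z),1))
s=bot.get_state(); print(s["time_s"],s["tool_pos"],s["wrist_force"],np.array(c["R"]))
bot.move_to([430,-30,330],down(0.07)); c=read_camera("wrist"); save(c,"w2"); print("cam",np.round(-np.array(c["R"]).T@c["t"]))
for k,z in {"bar_edge":59,"board_front":44,"press":0}.items():
        for r in tip_of(c,k)[:1]: print(k,round(r["p"],2),np.round(r["position"],1),np.round(onz(c,r["position"],z),1))
import pickle; pickle.dump(c,open("w2.pkl","wb"))
s=bot.get_state(); print(s["time_s"],s["wrist_force"])
E
```

```text
wrist cam [ 472. -229.  425.]
wedge 0.74 [288.4 132.3] [ 438.5 -283.4    0. ]
wedge_tip 0.62 [270.8  71.7] [ 506.9 -236.     0. ]
wedge_butt 0.88 [299.4 184.7] [ 371.8 -322.9    0. ]
top cam [ 441.  -23. 1210.]
bar_edge 0.68 [170.5 202.8] [478.6 260.9  59. ]
board_front 0.29 [255.  173.6] [573.5 -19.4  44. ]
wedge 0.86 [332.9 215.5] [ 429.1 -287.6    0. ]
wedge_butt 0.68 [344.3 232.4] [ 370.1 -325.8    0. ]
3.325 [ 399.99282232 -249.999161    299.98266857] [-0.22420069 -0.00451663 -0.16042932] [[-0.01322566 -0.99990303  0.00436148]
 [-0.99792361  0.01292425 -0.06309865]
 [ 0.06303616 -0.00518695 -0.99799776]]
cam [505. -25. 455.]
bar_edge 0.83 [251.2  35.2] [574.9 -13.   59. ]
press 0.73 [254.2  28.4] [594.4 -14.7   0. ]
4.425 [ 0.14697069 -0.79186163 -1.00675324]
```

View pics/w1.png

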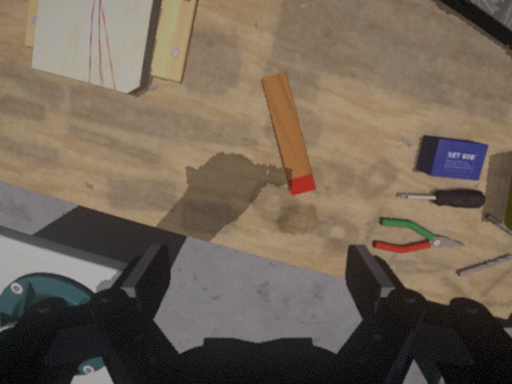

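View pics/w2.png

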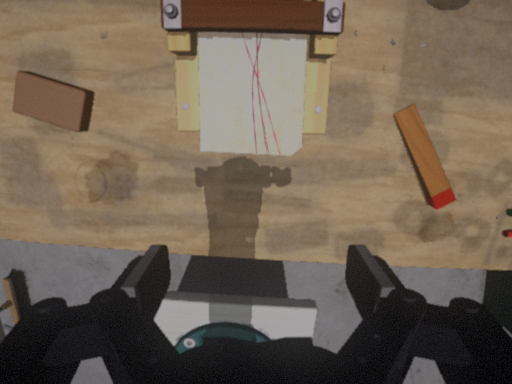

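In w1 the wedge runs from the thin end at (274,75) to the red end at (301,185). In w2 the board front edge is at row 152 (cols 200–302), the bar's lower front edge is at row ~34, and the wedge runs from (405,108) to (443,205). I'll fit the models to masks of these.

```bash
cat > fit.py <<'E'
from h import *
from scipy.optimize import minimize
def wmask(c,ctr,rad=110):
    hsv=cv2.cvtColor(c["img"],cv2.COLOR_RGB2HSV).astype(int)
    m=(((hsv[...,0]<14)|(hsv[...,0]>172))&(hsv[...,1]>130)&(hsv[...,2]>70)).astype(np.uint8)
    return pick(m,ctr)
def bmask(c,ctr):
    hsv=cv2.cvtColor(c["img"],cv2.COLOR_RGB2HSV).astype(int)
    m=((hsv[...,1]<60)&(hsv[...,2]>140)).astype(np.uint8)
    m=cv2.morphologyEx(m,cv2.MORPH_CLOSE,np.ones((5,5)))
    return pick(m,ctr)
def pick(m,ctr):
    n,l,st,ce=cv2.connectedComponentsWithStats(m)
    k=[i for i in range(1,n) if st[i,4]>60]
    i=min(k,key=lambda i:np.min(np.linalg.norm(np.argwhere(l==i)[:,::-1]-ctr,axis=1)))
    return (l==i).astype(np.uint8)
def T(p,P):
    c,s=np.cos(p[2]),np.sin(p[2]); P=np.array(P,float)
    return np.c_[p[0]+c*P[:,0]-s*P[:,1],p[1]+s*P[:,0]+c*P[:,1],P[:,2]]
WV=[(x,y,z) for x,h in((-80,27),(80,5)) for y in(-17,17) for z in(0,h)]
zb=46
BV=[(-160,-68.5,zb),(-160,68.5,zb),(-16,-68.5,59),(-16,68.5,59)]
def render(c,p,V,S=8):
    q=np.array([proj(c,X) for X in T(p,V)],np.float32)
    h=cv2.convexHull(q).reshape(-1,2)
    im=np.zeros((384*4,512*4),np.uint8); cv2.fillConvexPoly(im,np.round((h+.5)*4*16-8).astype(np.int32),255,cv2.LINE_AA,4)
    return cv2.resize(im,(512,384),interpolation=cv2.INTER_AREA)/255.
def fit(cs,ms,p0,V):
    f=lambda p:sum(np.abs(render(c,p,V)-m).sum()/m.sum() for c,m in zip(cs,ms))
    r=minimize(f,p0,method="Nelder-Mead",options=dict(initial_simplex=np.array(p0)+np.array([[0,0,0],[10,0,0],[0,10,0],[0,0,.1]]),xatol=.02,fatol=1e-5))
    return r.x,r.fun/len(cs)
def ov(c,ps,n):
    im=c["img"][:,:,::-1].copy()
    for p,V in ps:
        q=np.array([proj(c,X) for X in T(p,V)],np.float32)
        cv2.polylines(im,[np.round(cv2.convexHull(q)*16).astype(np.int32)],True,(0,255,0),1,cv2.LINE_AA,4)
    return im
E
python3 - <<'E'
from fit import *
import pickle
c2=pickle.load(open("w2.pkl","rb"))
bot.move_to([430,-170,360],down(0.1)); c3=read_camera("wrist"); ct=read_camera("top"); pickle.dump((c3,ct),open("c3.pkl","wb"))
w0=[435,-282,.52]; b0=[595,-22,.05]
ims=[]
for nm,cs in(("w2",[c2]),("w3",[c3]),("top",[ct]),("both",[c2,c3])):
    wm=[wmask(c,proj(c,[w0[0],w0[1],15])) for c in cs]; bm=[bmask(c,proj(c,[490,-40,46])) for c in cs]
    w,e=fit(cs,wm,w0,WV); b,eb=fit(cs,bm,b0,BV)
    print(nm,wm[0].sum(),bm[0].sum(),np.round(w,3),round(e,3),np.round(b,3),round(eb,3))
    if nm=="both": im=np.hstack([ov(c,[(w,WV),(b,BV)],0) for c in cs]); cv2.imwrite("pics/ov.png",cv2.resize(im[:230],(800,int(230*800/1024))))
print(bot.get_state()["time_s"])
E
```

```text
w2 407 12248 [ 349.267 -394.864    1.228] 3.971 [ 5.88871e+02 -1.47120e+01  3.90000e-02] 0.035
w3 352 10417 [ 338.438 -374.344    0.955] 4.743 [ 5.88563e+02 -1.43310e+01  3.80000e-02] 0.044
top 79 3825 [474.704 -67.537   1.845] 7.147 [ 5.9339e+02 -1.5178e+01  4.9000e-02] 0.526
both 407 12248 [ 387.786 -296.307    1.098] 5.139 [ 5.88816e+02 -1.45580e+01  3.70000e-02] 0.04
5.15
```

View pics/ov.png

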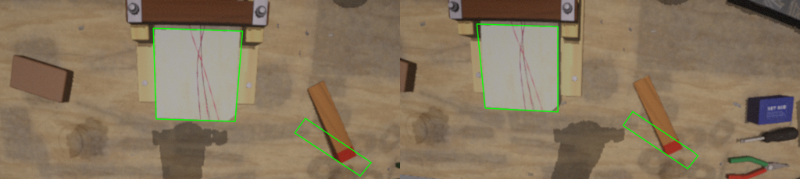

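The board outline fits well. The wedge mask caught only the red end (the hue threshold was too tight), so I'll fix that.

```bash
python3 - <<'E'
from fit import *
import pickle
c2=pickle.load(open("w2.pkl","rb")); c3,ct=pickle.load(open("c3.pkl","rb"))
h=cv2.cvtColor(c2["img"],cv2.COLOR_RGB2HSV); print(h[140,420],h[180,432],h[120,412],h[200,443],"table",h[140,380],h[200,380],h[160,470])
def wm(c,ctr):
    hsv=cv2.cvtColor(c["img"],cv2.COLOR_RGB2HSV).astype(int)
    return pick(cv2.morphologyEx(((((hsv[...,0]<18)|(hsv[...,0]>172))&(hsv[...,1]>125)&(hsv[...,2]>50))).astype(np.uint8),cv2.MORPH_OPEN,np.ones((3,3))),ctr)
w0=[435,-282,.52]; ims=[]
for nm,cs in(("w2",[c2]),("w3",[c3]),("both",[c2,c3])):
    ms=[wm(c,proj(c,[440,-280,15])) for c in cs]; w,e=fit(cs,ms,w0,WV); print(nm,[m.sum() for m in ms],np.round(w,3),round(e,3))
im=np.hstack([cv2.resize(ov(c,[(w,WV)],0)[80:230,k:k+150],(400,400)) for c,k in((c2,360),(c3,290))])
cv2.imwrite("pics/ov2.png",im)
E
```

```text
[ 14 162 143] [ 14 160 140] [ 14 155 143] [  2 193 145] table [ 17  84 157] [ 17  86 160] [ 17  88 151]
w2 [np.uint64(2626)] [ 436.561 -283.133    0.574] 0.082
w3 [np.uint64(2308)] [ 436.699 -282.868    0.571] 0.059
both [np.uint64(2626), np.uint64(2308)] [ 436.574 -282.978    0.573] 0.071
```

View pics/ov2.png

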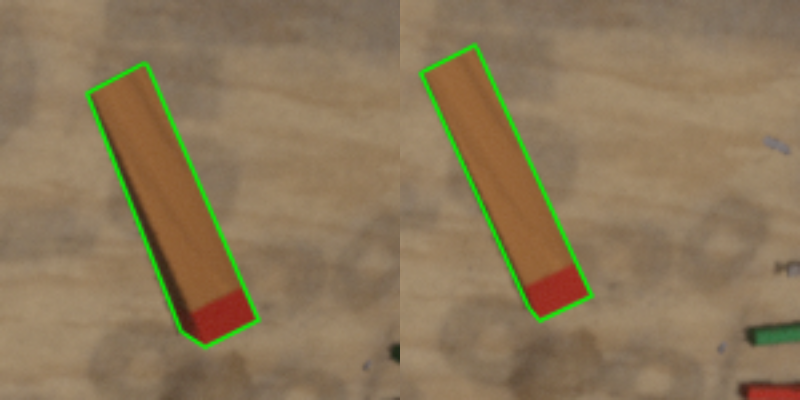

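The wedge fit is tight: (436.6, -283.0), yaw 0.573. Now I'll grasp it and check IK for the later poses.

```bash
cat >> h.py <<'E'
W=np.array([436.6,-283.0]); WY=0.573; P=np.array([588.7,-14.5]); PY=0.038; ZG=20.; GL=-20.
def pw(x,y=0.,z=0.): # press frame -> world
    c,s=np.cos(PY),np.sin(PY); return [P[0]+c*x-s*y,P[1]+s*x+c*y,z]
def fp():
    s=bot.get_state(); f=np.array(s["wrist_force"]); c,sn=np.cos(PY),np.sin(PY)
    return np.array([c*f[0]+sn*f[1],-sn*f[0]+c*f[1],f[2]]),s
E
python3 - <<'E'
from h import *
for x in(-165,-160,-155,-126): print(x,[solver.inverse_kinematics(pw(x,0,z),down(PY)) is not None for z in(64,110,150)])
g=W+GL*np.array([np.cos(WY),np.sin(WY)])
command_gripper(60)
bot.move_to([*g,90],down(WY)); bot.move_linear([*g,ZG],vel=80)
f0,_=fp(); command_gripper(20,force=40); f,s=fp(); print(s["opening"],s["grip_force"],f-f0,s["tool_pos"])
bot.move_linear([*g,135],vel=150)
bot.move_to(pw(-96+GL-12,0,125),down(PY))
c=read_camera("wrist"); save(c,"held")
f,s=fp(); print(s["opening"],f,s["time_s"])
E
```

```text
-165 [True, True, True]
-160 [True, True, True]
-155 [True, True, True]
-126 [True, True, True]
32.86816280640199 40.85327535867691 [-1.69720233  0.59102121  5.17629381] [ 420.16472916 -294.09323879   20.66484004]
32.73483995847167 [ 0.17049063  0.4208494  -0.77237711] 10.0833
```

View pics/held.png

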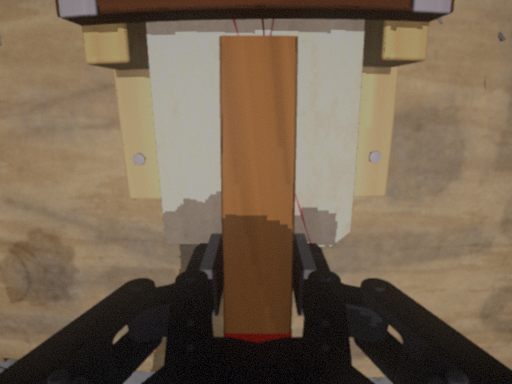

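The wedge is held straight and centred: thin end at (258,37), pointing under the bar, with the board symmetric at cols 150–362. Next: feel the board, slide in loosely, release.

```bash
python3 - <<'E'
from h import *
xo=-108; t0,_=fp()
def feel(x,z,th):
    while z>60:
        z-=.5; bot.move_linear(pw(x+GL,0,z),vel=15); f,s=fp()
        if f[2]-t0[2]>th: break
    print("contact z",z,s["tool_pos"][2],"under",s["tool_pos"][2]-20.66,f-t0,s["time_s"]); return z
bot.move_linear(pw(xo+GL,0,71.5),vel=120); f,_=fp(); print(f-t0)
z=feel(xo,71.5,2.5)
z+=1.; bot.move_linear(pw(xo+GL,0,z),vel=20)
xi=-66
bot.move_linear(pw(xi+GL,0,z),vel=40); f,_=fp(); print("in",f-t0)
z=feel(xi,z,2.); 
command_gripper(50); f,s=fp(); print("rel",f-t0,s["opening"],s["time_s"])
c=read_camera("wrist"); save(c,"rel")
bot.move_linear(pw(xi+GL,0,z+60),vel=150)
print(z,bot.get_state()["time_s"])
E
```

```text
[-0.13858285  0.36586537 -1.20430683]
contact z 67.0 67.1422039116488 under 46.48220391164881 [-0.22607705 -0.51736001  3.22824355] 12.9333
in [-0.44753158 -0.79372401 -0.49012891]
contact z 67.0 67.143361645586 under 46.483361645586 [-1.07434861 -0.72689257  3.39394451] 14.8833
rel [ 0.44910758 -0.28142384  1.11700464] 49.920595391565854 15.1917
67.0 15.7917
```

View pics/rel.png

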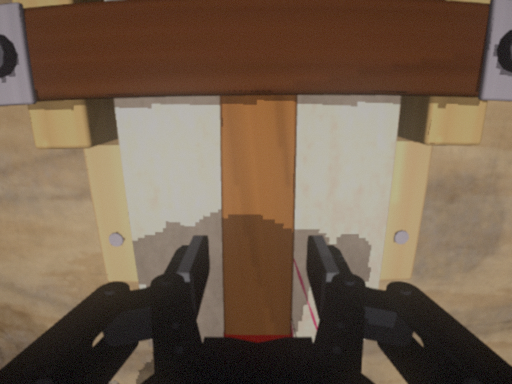

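The wedge is centred and straight on the board under the bar, with the fingers clear. The board top is about 46.5 mm, so first contact should come about 55 mm past the edge. Now I'll push the butt.

```bash
python3 - <<'E'
from h import *
x=-167.
bot.move_linear(pw(x,0,127),vel=150); command_gripper(0,force=40)
bot.move_linear(pw(x,0,67.5),vel=120); t0,_=fp()
log=[]
hit=None
for i in range(90):
    fx=0 if not log else log[-1][1]
    x+= 3 if fx>-2.0 and x<-138 else (1 if fx>-10 else .5)
    bot.move_linear(pw(x,0,67.5),vel=25); f,s=fp(); f=f-t0
    log.append((x,f[0],f[1],f[2],s["tool_pos"][0],s["time_s"]))
    if f[0]<-15.3 or x>-105 or s["time_s"]>40: break
bot.pause(.3); f,s=fp(); print("hold",f-t0)
for l in log: print(np.round(l,1))
E
```

```text
hold [-13.6267535   -0.7619644   -1.97148472]
[-1.640e+02 -4.000e-01 -9.000e-01 -7.000e-01  4.257e+02  1.790e+01]
[-1.610e+02  3.000e-01 -1.100e+00 -1.000e+00  4.283e+02  1.820e+01]
[-1.580e+02  1.000e-01 -8.000e-01 -1.400e+00  4.311e+02  1.850e+01]
[-155.    -0.    -1.2   -0.7  434.1   18.7]
[-152.    -0.6    0.    -0.7  437.2   19. ]
[-1.490e+02  1.000e-01 -7.000e-01 -1.700e+00  4.402e+02  1.930e+01]
[-1.460e+02  4.000e-01 -6.000e-01 -1.300e+00  4.432e+02  1.950e+01]
[-1.430e+02  3.000e-01 -2.000e-01 -1.400e+00  4.462e+02  1.980e+01]
[-1.400e+02 -7.000e-01 -6.000e-01  2.000e-01  4.492e+02  2.010e+01]
[-137.    -0.6   -1.    -1.   452.2   20.3]
[-1.360e+02  6.000e-01 -1.400e+00 -4.000e-01  4.529e+02  2.060e+01]
[-1.350e+02 -6.000e-01 -1.100e+00 -4.000e-01  4.538e+02  2.080e+01]
[-134.    -0.5   -1.6   -1.1  454.9   21.1]
[-1.33e+02 -8.00e-01 -5.00e-01  1.00e-01  4.56e+02  2.13e+01]
[-1.32e+02 -0.00e+00 -1.10e+00 -4.00e-01  4.57e+02  2.16e+01]
[-1.310e+02 -3.000e-01 -2.000e-01 -4.000e-01  4.579e+02  2.180e+01]
[-130.    -0.5   -1.2   -1.3  458.9   22.1]
[-1.29e+02  1.40e+00 -1.00e+00
[... 789 characters left out ...]
  2.630e+01]
[-112.    -9.5   -0.8   -5.5  471.3   26.6]
[-1.110e+02 -9.400e+00 -3.000e-01 -2.700e+00  4.718e+02  2.680e+01]
[-110.   -10.3   -1.2   -3.3  472.4   27.1]
[-109.5  -11.1   -1.    -2.8  472.6   27.3]
[-1.090e+02 -1.070e+01  2.000e-01 -2.500e+00  4.728e+02  2.760e+01]
[-108.5  -10.7   -1.2   -2.7  473.1   27.8]
[-1.080e+02 -1.140e+01  2.000e-01 -2.200e+00  4.734e+02  2.810e+01]
[-107.5  -12.    -0.9   -2.9  473.6   28.3]
[-107.   -11.5   -0.7   -3.8  474.    28.6]
[-106.5  -11.6   -1.    -2.2  474.2   28.8]
[-106.   -13.1   -1.5   -3.   474.5   29.1]
[-105.5  -12.9   -1.5   -2.9  474.8   29.3]
[-105.   -12.8   -1.6   -2.5  475.1   29.6]
[-104.5  -13.3   -1.3   -2.9  475.3   29.8]
```

The force rises about 1 N/mm, as expected, and is at 13.5 N now. I'll continue to about 15.5 N, then back off.

```bash
python3 - <<'E'
from h import *
x=-104.5; t0=np.array([0,-1,-.8])
for i in range(20):
    x+=.7; bot.move_linear(pw(x,0,67.5),vel=15); F=[]
    for _ in range(2): f,s=fp(); F.append(f[0]); bot.pause(.05)
    if np.mean(F)<-15.4 or x<-140: break
f,s=fp(); print(x,np.mean(F),f,s["tool_pos"],s["time_s"])
b=s["tool_pos"][0]
bot.move_linear(pw(b-588.7-6,0,67.5),vel=40)
bot.move_linear(pw(-150,0,67.5),vel=80)
bot.move_linear(pw(-150,0,160),vel=150)
bot.move_linear(pw(-175,0,210),vel=150)
c=read_camera("wrist"); save(c,"end"); cs=read_camera("side"); save(cs,"ends",(150,150,310,250),4)
f,s=fp(); print(f,s["time_s"])
E
```

```text
-98.19999999999997 -15.852951004782785 [-16.34853174   0.21046619  -0.80215154] [478.93583426 -18.33932652  65.70531763] 33.275
[ 0.00727025 -0.65577925 -0.62151337] 35.8333
```

View pics/end.png

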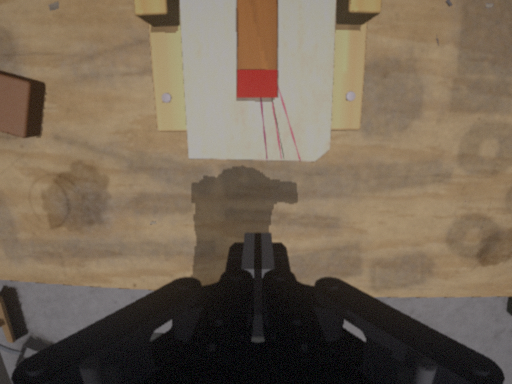

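View pics/ends.png

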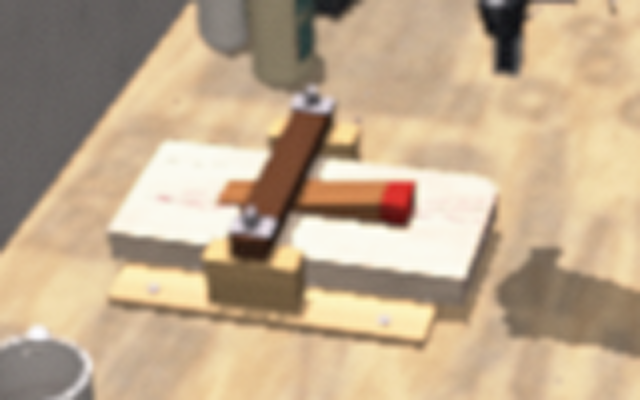

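The wedge stayed in after the push: its red end is at (257,84), it is straight, its tip emerges past the bar, and the robot is clear. Handing in.

```bash
python3 -c "
from h import *
print(bot.finish_job())"
```

```text
the job is handed in; nothing more can be done
None
```

The wedge is jammed straight under the crossbar on top of the board, pushed in with about 16 N; it stayed in place when I backed off, the robot was clear at about 36 s, and the job is handed in.

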